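# Pack and wedge a window rail in the sanding jig

### The job

The white window rail lies clamped in the sanding jig with a gap between its end and the dark wooden stop. Stand green packers from the blue rack on edge in the gap, side by side and down on the board, one or two as the gap needs, so that the red wedge, pushed thin edge first into what is left, jams firmly between the stop side and the rail before it reaches the board, with its thin edge well down (10 mm or more) below the rail's top. Finish while still gripping the wedge and pressing it down so that the stack stays tight and upright; do not shift the rail, and leave the other things on the bench where they are.

Things in the scene. Friction and masses are not known exactly. Their poses are not given: they have to be found in the camera images.
- gap_floor (a point): point on the jig's board at the foot of the dark stop's face, mid-width: the gap's floor. Axes of the jig: z up, x along the stop's face, y from the gap into the stop (the gap lies at -y, up to the rail's end). Fixed. Stop 70 (x) x 50 (y) x 45 mm high above the board, board 12 mm thick. Clamps, 75 mm high above the board, hold the rail 110 mm or more behind its end.
- rail_end (a point): middle of the top edge of the white rail's end face (same axes as the jig), 45 mm above the board. Rail 50 mm wide (x) by 45 mm high by 260 mm long, running away from the stop (-y). Its end face is upright and parallel to the stop's face; the gap between them, 24 to 38 mm, differs each time.
- packer_a_grip (a point): point on the grip tab of green packer A. A: plate 70 (x) x 10 (y) x 45 mm high, 50 g, with a tab 18 mm wide and 10 mm thick rising 40 mm above it, its middle 26 mm to -x of the plate's middle. The point is mid-tab, 70 mm above the packer's foot, 15 mm below the tab's top. Stands upright in a 12.4 mm slot of the rack. Pinch the tab across its 10 mm from above.
- packer_b_grip (a point): the same point on packer B, which is as A but with its tab 26 mm to the +x side of the plate's middle: with both x axes the same way the tabs stand clear of each other side by side. A and B may be in either plain slot of the rack.
- packer_a_foot (a point): middle of packer A's underside (packer's axes)
- packer_b_foot (a point): middle of packer B's underside (packer's axes)
- wedge_grip (a point): middle of the red wedge's handle, 78 mm above its thin foot; z up, x along its width, y across its thickness. Handle 22 (x) x 16 mm (y), from 48 to 97 mm above the foot: pinch it across the 16 mm from above. Its flat upright face lies 11 mm to +y of this point and goes towards the stop; the -y face slopes. See wedge.
- wedge_foot (a point): middle of the wedge's 60 x 4 mm foot, 78 mm below the handle point and 9 mm to +y of it
- rack: blue rack 60 x 170 x 30 mm high, fixed to the bench, origin under its middle; three cross slots along its y: packers at y = -55 and -10 mm (centres), wedge with its flat face at y = +55 mm
- packer_a: packer A, origin at its foot
- packer_b: packer B, origin at its foot
- wedge: the wedge, 80 g, origin at its foot in the plane of its flat face (+y side). Blade 60 mm wide, 48 mm high, 4 mm thick at the foot and 0.4 mm thicker per mm upward. Where packers leave 7 to 21 mm of gap it jams 7 to 42 mm deep; where more, it drops to the board: add a packer; where less, it cannot go deep enough. It is jammed only when it bears on both sides: on the rail alone, ease it over to the packers and press again.
- rail: the rail; origin under its end face. The clamps hold it stiffly: about 90 N would shift it
- stop: the dark wooden stop; origin at gap_floor
- jig: the sanding jig: board with stop, rail and clamps, origin 12 mm below gap_floor
- glue_bottle: white glue bottle, 56 mm across, 150 mm high, bystander; origin under its middle
- sanding_block: cork block 100 x 60 x 35 mm, bystander
- tape_roll: yellow roll of tape, 90 mm across, 25 mm high, bystander
- screw_jar: jar 64 mm across, 80 mm high, bystander
- brush: flat brush lying down, bystander
- screwdriver: screwdriver lying down, bystander
- sander: hand sander, grey, 125 mm across, 135 mm high, bystander
Things that resemble listed ones, but are neither listed nor needed, are in the scene too. Leave any orange or yellow look-alike of the packer_b alone. What is shaped like the packer_a but orange is not meant.

How it is judged:
On the way, in this order (a step that is already met when the one before it is completed fails the run):
1. a packer stands in the gap, on the board, before the wedge goes in (((x of packer_a_foot in the frame of gap_floor between -0.02 and 0.02 m and y of packer_a_foot in the frame of gap_floor between -0.037 and -0.002 m and z of packer_a_foot in the frame of gap_floor between -0.004 and 0.004 m and angle between packer_a_foot's own z axis and vertical below 0.2 rad) or (x of packer_b_foot in the frame of gap_floor between -0.02 and 0.02 m and y of packer_b_foot in the frame of gap_floor between -0.037 and -0.002 m and z of packer_b_foot in the frame of gap_floor between -0.004 and 0.004 m and angle between packer_b_foot's own z axis and vertical below 0.2 rad)) and not (x of wedge_foot in the frame of gap_floor between -0.015 and 0.015 m and y of wedge_foot in the frame of gap_floor between -0.04 and 0 m and z of wedge_foot in the frame of gap_floor between 0.0015 and 0.038 m and angle between wedge_foot's own z axis and vertical below 0.17 rad)), for 0.2 s.
2. the wedge's thin edge is in the gap, at least 7 mm below the rail's top (x of wedge_foot in the frame of gap_floor between -0.015 and 0.015 m and y of wedge_foot in the frame of gap_floor between -0.04 and 0 m and z of wedge_foot in the frame of gap_floor between 0.0015 and 0.038 m and angle between wedge_foot's own z axis and vertical below 0.17 rad), for 0.1 s.
At the end, for the whole second after the job is handed in: Still gripped, the wedge stands within 10 deg of upright, thin edge over 7 mm below the rail's top and 1.5 mm or more off the board; one or two packers upright on the board in the gap; over 4 N on rail and stop, the robot touching neither; rail shifted under 4 mm (all of step 2 and ((x of packer_a_foot in the frame of gap_floor between -0.02 and 0.02 m and y of packer_a_foot in the frame of gap_floor between -0.037 and -0.002 m and z of packer_a_foot in the frame of gap_floor between -0.004 and 0.004 m and angle between packer_a_foot's own z axis and vertical below 0.2 rad) or (x of packer_b_foot in the frame of gap_floor between -0.02 and 0.02 m and y of packer_b_foot in the frame of gap_floor between -0.037 and -0.002 m and z of packer_b_foot in the frame of gap_floor between -0.004 and 0.004 m and angle between packer_b_foot's own z axis and vertical below 0.2 rad)) and ((x of packer_a_foot in the frame of gap_floor between -0.02 and 0.02 m and y of packer_a_foot in the frame of gap_floor between -0.037 and -0.002 m and z of packer_a_foot in the frame of gap_floor between -0.004 and 0.004 m and angle between packer_a_foot's own z axis and vertical below 0.2 rad) or distance of packer_a_grip from where it was at the start of the episode below 0.01 m or (horizontal distance between packer_a_foot and gap_floor above 0.08 m and linear speed of packer_a below 0.01 m/s)) and ((x of packer_b_foot in the frame of gap_floor between -0.02 and 0.02 m and y of packer_b_foot in the frame of gap_floor between -0.037 and -0.002 m and z of packer_b_foot in the frame of gap_floor between -0.004 and 0.004 m and angle between packer_b_foot's own z axis and vertical below 0.2 rad) or distance of packer_b_grip from where it was at the start of the episode below 0.01 m or (horizontal distance between packer_b_foot and gap_floor above 0.08 m and linear speed of packer_b below 0.01 m/s)) and contact force between each of rail, stop and anything else above 4 N and contact force between the fingers and wedge above 2 N and contact force between each of the arm, the fingers and jig below 0.5 N and linear speed of wedge below 0.01 m/s and distance of rail_end from where it was at the start of the episode below 0.004 m); the arm keeps its last pose, push and grip.
It fails at once if the rail is shoved along more than 5 mm (distance of rail_end from where it was at the start of the episode above 0.005 m).
It fails at once if another thing on the bench is pushed more than 30 mm from its place (distance of any of glue_bottle, sanding_block, tape_roll, screw_jar, brush, screwdriver, sander from where it was at the start of the episode above 0.03 m).
It also fails if it takes over 64 s, if anything falls off the work surface, if the arm or the gripper's body presses on something with over 40 N, if the wrist force passes 120 N, or if a joint passes its speed limit or range.

### The arm

A 6-joint arm with a two-finger parallel gripper is mounted at the origin on the work surface. World frame = base frame: x ahead of the robot, y to its left, z up, the work surface at z = 0. Lengths are in m, angles in rad, forces in N, time in s.
With the tool pointing down it reaches from about 0.25 to 0.8 m from the base axis. Payload 8.5 kg.
Tool frame: the origin (TCP) lies midway between the tips of the shut fingers; the grasp point (between the pads) lies 19 mm behind it (r.pinch_z is the distance from the TCP to the grasp point, in m); y points along the fingers, x is the direction in which the jaws open and shut, and the axes are right-handed (so a half turn about y gives the same grasp; the last joint's range is limited). The gripper opens to 85 mm and grips with 20 to 120 N. Pads are 22 mm wide; open, the fingers measure 114 mm over their backs; the gripper's body (76 mm by 85 mm) begins 54 mm behind the grasp point. The pads swing forward as they close: fully open they stand 13 mm farther back than shut.
Start: joints at [1.306, 0.238, -0.013, 1.319, 0, 1.571], TCP at [0.137, 0.507, 0.231] pointing down, gripper open.
Joint ranges: [-2.66, 2.66], [-1.03, 1.9], [-1.14, 1.46], [-1.82, 2.27], [-1.45, 1.34], [-3.14, 3.14]. Speed limits (rad/s): [2.22, 2.22, 2.79, 3.14, 3.14, 3.14].

### API

Orientations are given as a rotation vector (axis times angle).
In Python, from workcell import r gives the robot as it stands. Calls block until the motion is done:
- r.movep(position, orientation): joint-space move of the TCP to a pose.
- r.move_l(position, rotation=None, velocity=0.15, until_force=None): straight line of the TCP; rotation=None keeps the orientation; velocity is the mean speed in m/s. With until_force (N) it stops when the force on the tool has changed by that much, and returns True; else False.
- r.set_joints(angles): joint-space move.
- r.command_gripper(opening, squeeze=None): finger opening in m; squeeze is the grip in N (None keeps the last); returns when the fingers have stopped.
- r.dwell(seconds).
- r.inverse_kinematics(position, orientation): joint angles nearest the present ones, or None.
- r.sense(): the state.
- r.read_camera(name): name is "scene" or "top" or "wrist"; returns a dict with "image" (400x640x3 uint8, blue, green, red), "K" (3x3 intrinsics, pixels), "k1" (the pictures are not rectified: a ray, as slopes to the right and down, at radius r is drawn at 1 + k1 r^2 times it, then the intrinsics apply), "R" (3x3) and "t" (3): a world point X has camera coordinates R X + t. Camera axes: x right, y down, z forward; pixel columns grow to the right and rows downward; lengths in m; the calibration is good to about 2 mm. A picture is of the moment at which its call begins. There is no depth.
A pose or a line that the arm cannot do raises r.IKError and nothing moves.
- r.close_job(): hands the job in, once; it reports no verdict.
The state is a dict: "time": time; "q": joint angles; "qvel": joint speeds; "joint_efforts": joint torques, N m; "position": TCP position; "tool_rot": TCP orientation; "force": force on the tool from outside, world axes, zero at the start; "torque": the same for the moment, N m; "width": finger opening in m.
Only numpy, scipy, OpenCV 4.12 (cv2) and the standard library are available. Lean on these libraries where they do the work, as an engineer would, in place of code of your own. Each camera call takes 0.05 s, during which the arm holds its last target.

## Working session

There is one attempt and no reset: what is moved stays moved. The work goes in short steps, each a Python script; the robot and the scene stay as the last script left them, time stands still between calls to the robot, and variables do not carry over. Pictures are saved under pics/ and viewed, and the job is handed in when it is done.

```bash
ls; mkdir -p pics; python3 - <<'E'
from workcell import r
import cv2
for n in("scene","top","wrist"):
    c=r.read_camera(n); cv2.imwrite(f"pics/{n}0.png",c["image"]); print(n,c["K"],c["k1"],c["R"],c["t"])
s=r.sense();print(s,r.pinch_z)
E
```

```text
pics
scene [[416.80321722   0.         322.64903006]
 [  0.         416.80321722 201.78688039]
 [  0.           0.           1.        ]] -0.09189071166694024 [[ 0.33684015  0.94150462  0.01038084]
 [ 0.4925237  -0.16679131 -0.85416688]
 [-0.80247063  0.29283051 -0.51989535]] [-0.26964628 -0.15763485  1.47568028]
top [[467.71961084   0.         323.58822468]
 [  0.         467.71961084 190.80560034]
 [  0.           0.           1.        ]] -0.1139895661207934 [[-0.02162693 -0.99972811 -0.00871685]
 [-0.98918567  0.02266235 -0.1449073 ]
 [ 0.14506545  0.00548868 -0.98940684]] [0.1243035  0.54312191 1.01783919]
wrist [[311.96112628   0.         320.80892303]
 [  0.         311.96112628 199.41666902]
 [  0.           0.           1.        ]] -0.0435993476962012 [[ 2.60720174e-01  9.65414283e-01 -5.03471093e-04]
 [ 9.32349853e-01 -2.51655396e-01  2.59602219e-01]
 [ 2.50496989e-01 -6.81529470e-02 -9.65715504e-01]] [-0.52517838 -0.03402386  0.37740593]
{'time': 0.15, 'q': array([ 1.30600401e+00,  2.38651716e-01, -1.40391165e-02,  1.31922571e+00,
        1.79984648e-06,  1.57079132e+00]), 'qvel': array([-0.0008726 , -0.0003378 ,  0.00259627, -0.00019795,  0.00065692,
       -0.0002879 ]), 'joint_efforts': array([-5.75808699e-04, -5.39078307e+01,  3.46597373e+01,  1.44291058e-02,
       -3.29123293e-05,  3.41424493e-05]), 'position': array([0.13731287, 0.50639344, 0.2308291 ]), 'tool_rot': array([-1.32359436, -1.01131693,  1.01280083]), 'force': array([ 0.44075836,  0.3192682 , -0.8170784 ]), 'torque': array([-0.01435377,  0.02037776, -0.02516234]), 'width': 0.08566644097019206} 0.0187
```

View pics/scene0.png

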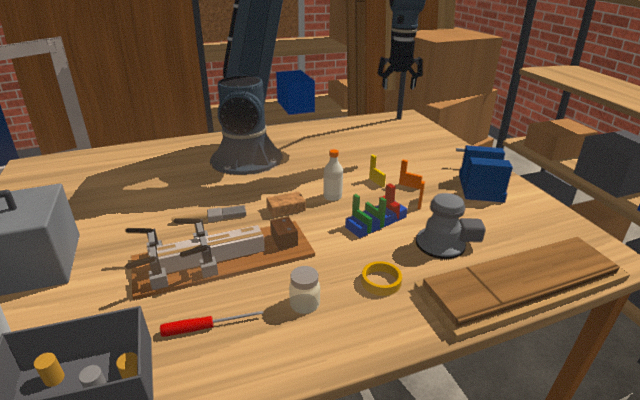

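View pics/top0.png

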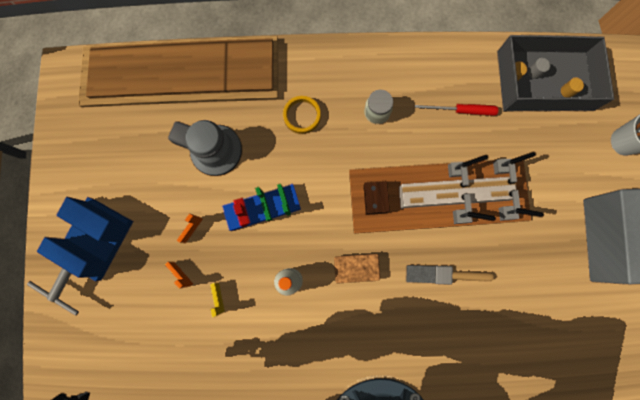

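View pics/wrist0.png

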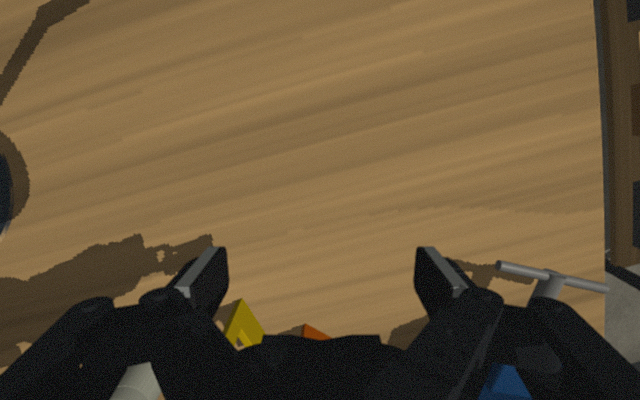

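```bash
python3 -c "
from scipy.spatial.transform import Rotation as R
print(R.from_rotvec([-1.32359436, -1.01131693,  1.01280083]).as_matrix().round(3))"
```

```text
[[ 0.262 -0.    -0.965]
 [ 0.965 -0.001  0.262]
 [-0.001 -1.     0.   ]]
```

```bash
cat > h.py <<'E'
import numpy as np,cv2
from workcell import r
from scipy.spatial.transform import Rotation as Ro
def ray(c,px):
    px=np.asarray(px,float).reshape(-1,1,2)
    u=cv2.undistortPoints(px,c["K"],np.array([c["k1"],0,0,0,0.])).reshape(-1,2)
    d=np.c_[u,np.ones(len(u))]@c["R"]
    return -c["R"].T@c["t"],d
def onz(c,px,z):
    o,d=ray(c,px); return o+d*((z-o[2])/d[:,2])[:,None]
def proj(c,X):
    X=np.asarray(X,float).reshape(-1,3)
    return cv2.projectPoints(X,cv2.Rodrigues(c["R"])[0],c["t"],c["K"],np.array([c["k1"],0,0,0,0.]))[0].reshape(-1,2)
def down(th):  # jaw axis x at angle th in world
    x=np.array([np.cos(th),np.sin(th),0]);y=np.array([0,0,-1.]);return Ro.from_matrix(np.c_[x,y,np.cross(x,y)]).as_rotvec()
E
python3 - <<'E'
from h import *
im=cv2.imread("pics/top0.png")
cv2.imwrite("pics/t_rack.png",cv2.resize(im[170:245,210:310],None,fx=7,fy=7,interpolation=cv2.INTER_NEAREST))
cv2.imwrite("pics/t_jig.png",cv2.resize(im[155:240,340:480],None,fx=5.5,fy=5.5,interpolation=cv2.INTER_NEAREST))
c=r.read_camera("top")
for n,p,z in [("rackmid",(262,208),0.03),("stop",(382,197),.057),("railend",(401,195),.057)]: print(n,onz(c,[p],z))
E
```

```text
rackmid [[0.51085625 0.25342265 0.03      ]]
stop [[ 0.52639208 -0.01741221  0.057     ]]
railend [[ 0.5298949  -0.06000828  0.057     ]]
```

View pics/t_rack.png

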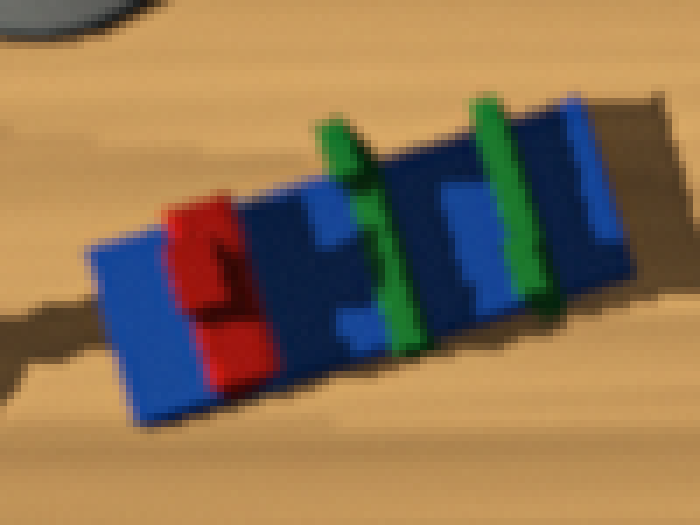

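View pics/t_jig.png

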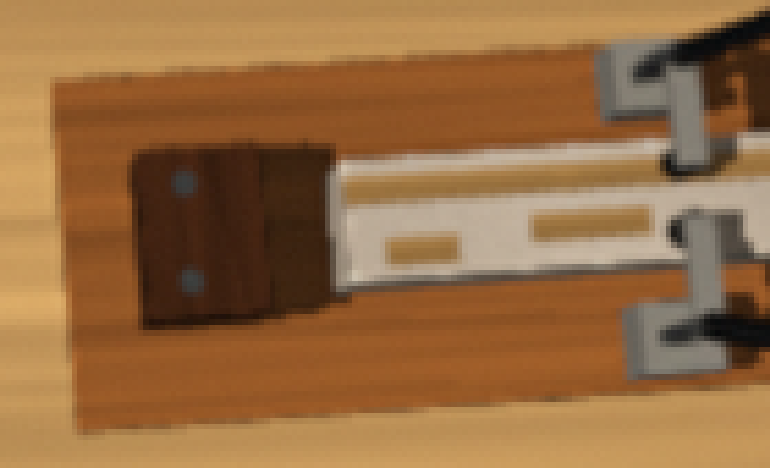

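```bash
python3 - <<'E'
from h import *
c=r.read_camera("wrist"); s=r.sense()
M=Ro.from_rotvec(s["tool_rot"]).as_matrix()
o,d=ray(c,[[320,200]])
print("cam in tool",M.T@(o-s["position"]),"axis",M.T@d[0])
print("tcp px",proj(c,s["position"]))
p=np.array([0.51,0.25,0.30])
for th in (107.5,93.5):
  for p in ([.50,.25,.3],[.53,-.03,.3],[.53,-.045,.07],[.51,.2,.1]): print(th,p,r.inverse_kinematics(p,down(np.radians(th))))
E
```

```text
cam in tool [ 0.00046208 -0.14218998  0.06565383] axis [-0.00177905  0.96522595 -0.26143054]
tcp px [[319.57734361 252.87715587]]
107.5 [0.5, 0.25, 0.3] [0.46364761 0.28699835 0.22779207 1.51159005 0.         0.15821499]
107.5 [0.53, -0.03, 0.3] [-0.05654344  0.23612594  0.15795336  1.49262374  0.         -0.36197606]
107.5 [0.53, -0.045, 0.07] [-0.08470251  0.35500003 -0.28395562  0.93184068  0.         -0.39013513]
107.5 [0.51, 0.2, 0.1] [ 0.37372682  0.35226906 -0.20051101  1.01801626  0.          0.0682942 ]
93.5 [0.5, 0.25, 0.3] [0.46364761 0.28699835 0.22779207 1.51159005 0.         0.40256109]
93.5 [0.53, -0.03, 0.3] [-0.05654344  0.23612594  0.15795336  1.49262374  0.         -0.11762996]
93.5 [0.53, -0.045, 0.07] [-0.08470251  0.35500003 -0.28395562  0.93184068  0.         -0.14578903]
93.5 [0.51, 0.2, 0.1] [ 0.37372682  0.35226906 -0.20051101  1.01801626  0.          0.3126403 ]
```

```bash
cat >> h.py <<'E'
import pickle
def snap(n):
    c=r.read_camera("wrist"); cv2.imwrite(f"pics/{n}.png",c["image"]); pickle.dump(c,open(f"pics/{n}.pkl","wb")); return c
def load(n): return pickle.load(open(f"pics/{n}.pkl","rb"))
E
python3 - <<'E'
from h import *
r.movep([.50,.28,.27],down(np.radians(107.5))); snap("rk1"); print(r.sense()["time"])
r.movep([.50,.22,.27],down(np.radians(107.5))); snap("rk2"); print(r.sense()["time"])
r.movep([.53,-.01,.26],down(np.radians(93.5))); snap("jg1"); print(r.sense()["time"])
r.movep([.53,-.05,.26],down(np.radians(93.5))); snap("jg2"); print(r.sense()["time"])
E
```

```text
1.8833
2.2833
3.2583
3.5917
```

View pics/rk1.png

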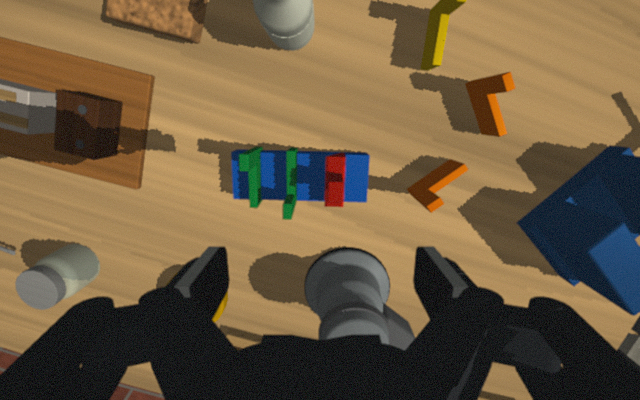

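View pics/rk2.png

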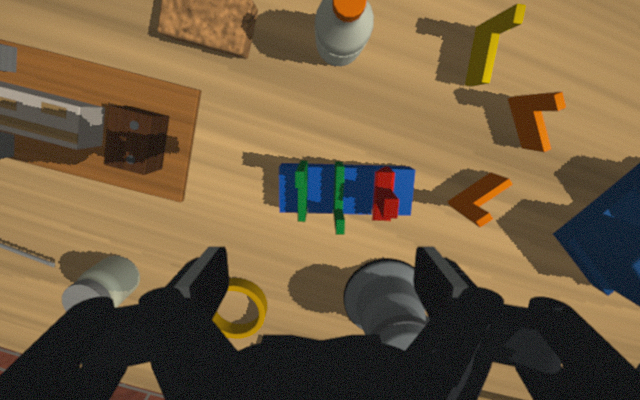

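View pics/jg1.png

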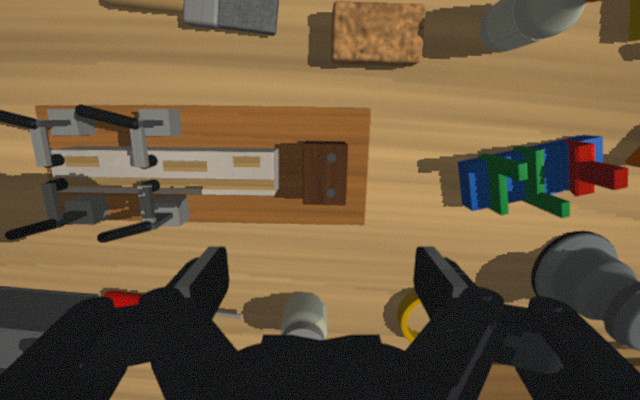

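View pics/jg2.png

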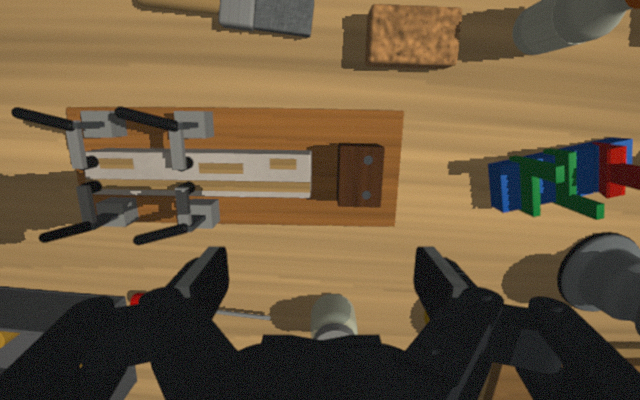

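```bash

python3 - <<'E'
from h import *
R2=down(np.radians(93.5)); R1=down(np.radians(107.5))
r.movep([.525,-.045,.14],R2); snap("jg3")
r.move_l([.525,-.02,.20]); r.movep([.505,.225,.20],R1); snap("rk3")
r.movep([.505,.265,.20],R1); snap("rk4"); print(r.sense()["time"])
for n,(a,b,c,d) in dict(jg3=(100,300,200,440),rk3=(90,260,220,460),rk4=(90,260,170,410)).items():
    im=cv2.imread(f"pics/{n}.png")[a:b,c:d]; cv2.imwrite(f"pics/{n}c.png",cv2.resize(im,None,fx=3,fy=3,interpolation=cv2.INTER_CUBIC))
E
```

```text
6.125
```

View pics/jg3c.png

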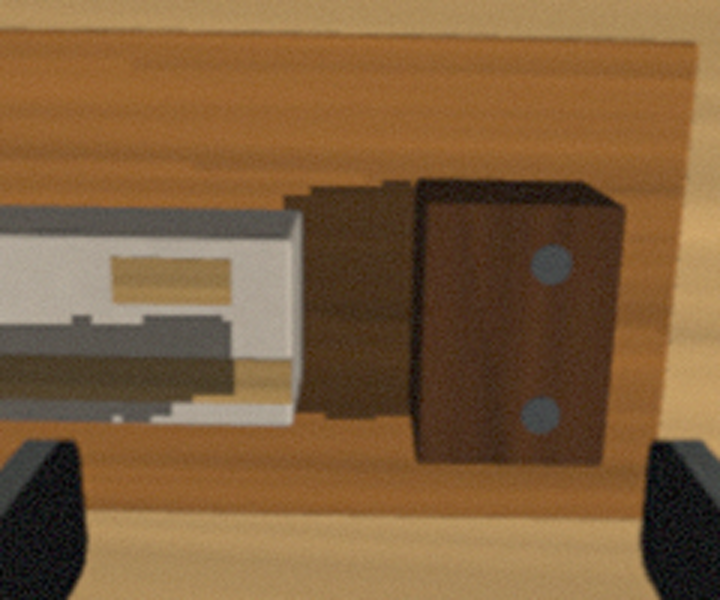

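View pics/rk3c.png

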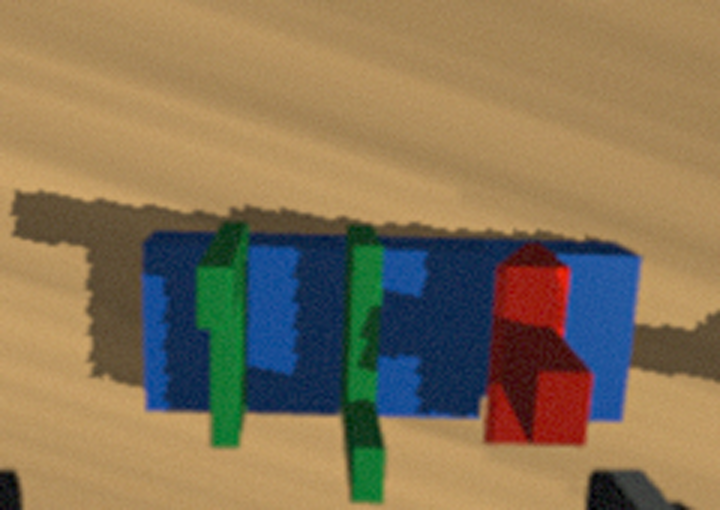

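View pics/rk4c.png

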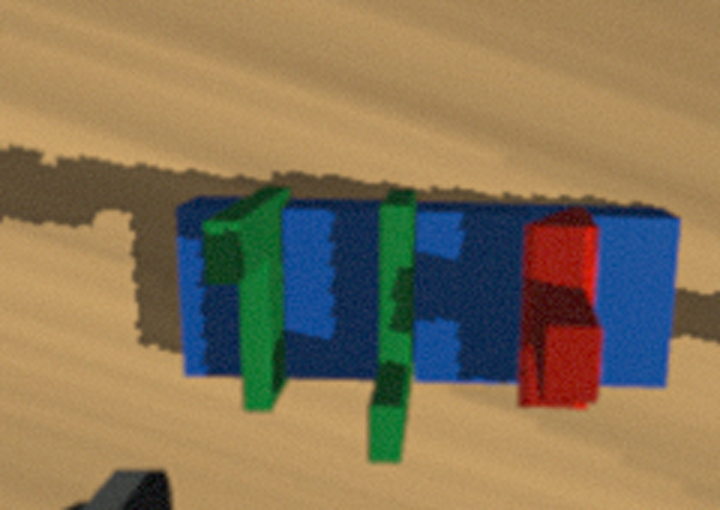

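```bash

python3 - <<'E'
from h import *
c=load("jg3")
P=np.array([(427,205),(417,465),(624,208),(603,464),(292,238),(292,425),(293,300)],float)/3+[200,100]-1/3
X=onz(c,P,.057)[:,:2]; print(X.round(4))
n=np.linalg.norm
print("stop w",n(X[0]-X[1]),"d",n(X[0]-X[2]),n(X[1]-X[3]),"rail w",n(X[4]-X[5]))
for a,b in((0,1),(2,3),(4,5)):
    v=X[b]-X[a]; print(np.degrees(np.arctan2(v[1],v[0])))
B=np.array([(696,44),(656,517)],float)/3+[200,100]-1/3
Y=onz(c,B,.012)[:,:2];v=Y[1]-Y[0];print("board",Y,n(v),np.degrees(np.arctan2(v[1],v[0])))
for a,b in ((0,2),(1,3)):
    v=X[b]-X[a]; print(np.degrees(np.arctan2(v[1],v[0])))
# gradients along rows for subpixel
g=cv2.cvtColor(c["image"],cv2.COLOR_BGR2GRAY).astype(int)
for row in (185,200,215,230): print(row,g[row,290:345])
E
```

```text
[[ 0.4961 -0.0298]
 [ 0.565  -0.0268]
 [ 0.4937  0.0184]
 [ 0.5618  0.0222]
 [ 0.5064 -0.0623]
 [ 0.5558 -0.0601]
 [ 0.5221 -0.0613]]
stop w 0.06898850322346314 d 0.048295893321982336 0.04913380695736745 rail w 0.04945448516098698
2.4763729002933665
3.1706547573719193
2.4853811666036543
board [[0.45262907 0.04593433]
 [0.5995642  0.05587974]] 0.14727132705748383 3.872200891681528
92.833055975821
93.78277477410192
185 [162 163 163 167 167 174 178 157 145 138 100  64  51  57  56  57  47  52
  55  51  56  53  57  57  54  53  57  55  60  56  54  55  53  48  57  54
  51  57  51  60  56  56  56  51  54  56  49  46  30  28  28  31  54  51
  49]
200 [164 164 165 166 166 171 174 159 142 133 101  64  52  55  49  51  60  54
  48  51  53  55  54  56  55  55  51  53  53  52  53  53  56  53  53  53
  50  53  53  53  52  53  53  53  49  51  48  34  20  26  31  46  56  59
  49]
215 [164 164 166 163 166 168 174 156 144 135 102  65  53  56  51  54  58  63
  56  57  56  59  68  50  58  64  51  56  57  52  60  56  58  58  54  56
  57  58  55  57  57  58  61  58  60  59  45  29  30  25  41  49  52  54
  59]
230 [130 127 125 131 129 126 131 134 132 100  64  56  55  52  43  56  57  52
  55  54  54  54  52  55  59  54  56  55  50  54  52  46  54  56  58  51
  60  61  52  51  52  55  57  50  58  49  34  20  33  28  45  55  56  54
  60]
```

```bash

python3 - <<'E'
from h import *
a=load("rk3");b=load("rk4")
def tri(p,q):
    p=np.array(p)/3+[220,90]-1/3; q=np.array(q)/3+[170,90]-1/3
    u=[cv2.undistortPoints(np.array(x,float).reshape(1,1,2),c["K"],np.array([c["k1"],0,0,0,0.])).reshape(2,1) for x,c in((p,a),(q,b))]
    X=cv2.triangulatePoints(np.c_[a["R"],a["t"]],np.c_[b["R"],b["t"]],u[0],u[1]); X=(X[:3]/X[3]).ravel()
    return X.round(4)
for n,p,q in [("A",(214,297),(222,257)),("B",(367,474),(387,433)),("W",(562,407),(572,364)),
 ("Aplate end",(227,446),(258,409)),("rack NW",(145,241),(178,207)),("rack SE",(625,419),(667,386)),("rack SW",(147,410),(185,376)),("rack NE",(640,256),(679,218))]:
    print(n,tri(p,q))
for c,off,L in((a,[220,90],[(145,241),(640,256),(625,419),(147,410)]),(b,[170,90],[(178,207),(679,218),(667,386),(185,376)])):
    X=onz(c,np.array(L,float)/3+off-1/3,.03)[:,:2]; print(X.round(4),"centre",X.mean(0).round(4))
    for i in range(4):
        v=X[(i+1)%4]-X[i]; print(np.linalg.norm(v).round(4),np.degrees(np.arctan2(v[1],v[0])).round(2))
E
```

```text
A [0.5071 0.1989 0.0876]
B [0.5456 0.2574 0.0837]
W [0.5042 0.2984 0.1014]
Aplate end [0.5618 0.2162 0.0543]
rack NW [0.5101 0.1698 0.0284]
rack SE [0.5187 0.3473 0.035 ]
rack SW [0.5669 0.1864 0.0314]
rack NE [0.4634 0.3314 0.0307]
[[0.5091 0.17  ]
 [0.4635 0.3317]
 [0.5196 0.3495]
 [0.5673 0.1863]] centre [0.5149 0.2594]
0.168 105.78
0.0589 17.64
0.17 -73.7
0.0604 -164.34
[[0.5104 0.1702]
 [0.4634 0.3316]
 [0.5202 0.3489]
 [0.5677 0.1861]] centre [0.5154 0.2592]
0.1681 106.23
0.0594 16.99
0.1695 -73.75
0.0595 -164.44
```

```bash
cat >> h.py <<'E'
TR=np.radians(106.2); TJ=np.radians(93.1)
G=np.array([.5306,-.0283,.012])
XJ=np.array([np.sin(TJ),-np.cos(TJ),0]); YJ=np.array([np.cos(TJ),np.sin(TJ),0])
def jig(x,y,z): return G+XJ*x+YJ*y+[0,0,z]
def st(n=""):
    s=r.sense(); q=s["position"]-G
    print(n,"t",s["time"].__round__(2),"jig",np.round([q@XJ*1e3,q@YJ*1e3,q[2]*1e3],1),"F",s["force"].round(1),"w",round(s["width"]*1e3,1)); return s
E
python3 - <<'E'
from h import *
r.command_gripper(.030)
r.movep([.506,.199,.13],down(TR)); 
r.move_l([.506,.199,.056],velocity=.1); st("at")
r.command_gripper(0,squeeze=40); st("closed"); 
r.move_l([.506,.199,.17],velocity=.15); st("up"); snap("gA")
E
```

```text
at t 8.06 jig [-11.8 228.6  44.6] F [0.  0.5 0.5] w 29.9
closed t 8.36 jig [-11.8 228.5  44.8] F [-0.7  0.6  4.8] w 9.6
up t 9.27 jig [-12.8 228.1 157.1] F [ 0.4  0.5 -0.8] w 9.5
```

View pics/gA.png

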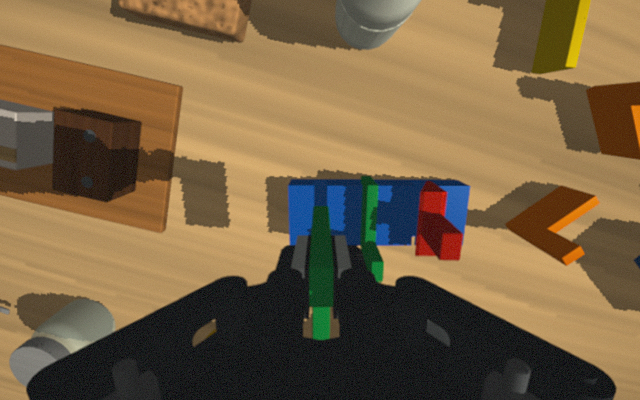

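```bash

python3 - <<'E'
from h import *
R=down(TJ)
r.movep(jig(-26,-9,0)*0+jig(-.026,-.010,.150),R); st("over")
r.move_l(jig(-.026,-.010,.112),velocity=.1); st(); snap("pA0")
print(r.move_l(jig(-.026,-.010,.044),velocity=.04,until_force=6)); st("down")
snap("pA1")
E
```

```text
over t 10.27 jig [-25.8  -9.4 149.9] F [ 0.4  0.4 -1.1] w 9.4
 t 10.8 jig [-25.8  -9.3 112.1] F [ 0.7  0.4 -0.7] w 9.2
True
down t 12.22 jig [-26.2 -10.2  50.5] F [-0.4 -1.   5.3] w 9.3
```

View pics/pA1.png

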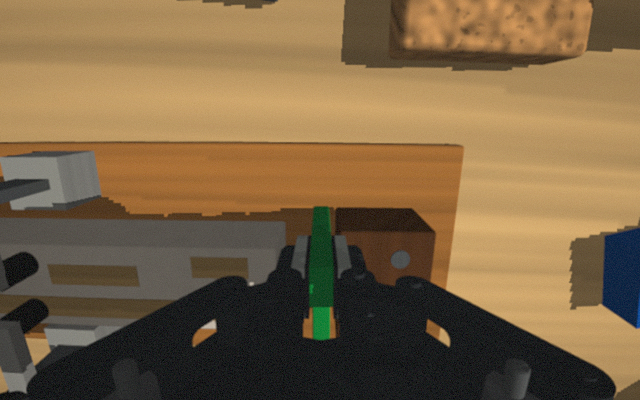

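View pics/pA0.png

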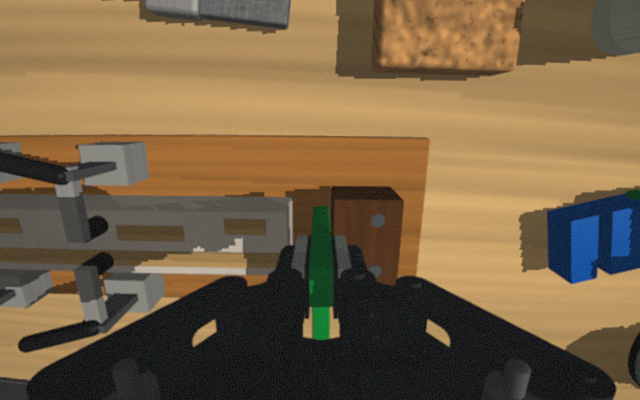

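```bash

python3 - <<'E'
from h import *
s=st(); p=s["position"]
print(r.move_l(p+[0,0,.001],velocity=.02)); st()
p=r.sense()["position"]
print(r.move_l(p+YJ*.012,velocity=.02,until_force=6)); st("pushed")
r.dwell(.2); st()
E
```

```text
t 12.28 jig [-26.2 -10.2  50.5] F [-1.5 -0.1  4.8] w 9.4
False
 t 12.53 jig [-26.1 -10.2  51.5] F [-0.  -0.4 -0.3] w 9.3
True
pushed t 12.89 jig [-26.3  -6.2  51.3] F [ 1.5 -2.8  0.9] w 9.4
 t 13.09 jig [-26.4  -6.2  51.1] F [ 2.  -2.8  0.9] w 9.3
```

```bash

python3 - <<'E'
from h import *
p=r.sense()["position"]
print(r.move_l(p-YJ*.0005+[0,0,-.003],velocity=.015,until_force=5)); st("down")
r.command_gripper(.03); st("open")
p=r.sense()["position"]
r.move_l(p+[0,0,.10],velocity=.12); r.move_l(jig(-.02,-.045,.16),velocity=.2); st(); snap("pA2")
E
```

```text
True
down t 13.3 jig [-26.6  -6.5  50.5] F [-1.5  0.1  6.7] w 9.7
open t 13.63 jig [-26.7  -6.7  50. ] F [ 0.2 -0.5 -0.2] w 30.1
 t 14.97 jig [-20.3 -45.5 159.3] F [-0.8  0.9 -0.9] w 30.1
```

View pics/pA2.png

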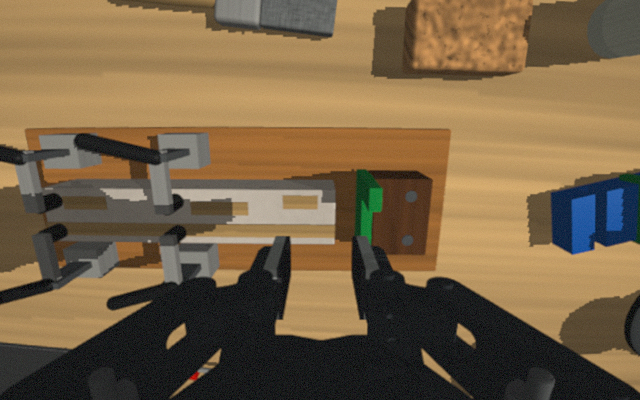

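```bash

python3 - <<'E'
from h import *
B=np.array([.544,.257,0])
r.command_gripper(.026)
r.movep(B+[0,0,.14],down(TR)); 
print(r.move_l(B+[0,0,.056],velocity=.1,until_force=15)); st("at")
r.command_gripper(0,squeeze=40); st("closed")
r.move_l(B+[0,0,.17],velocity=.15); st("up"); snap("gB")
R=down(TJ)
r.movep(jig(.026,-.0195,.160),R); st("over")
r.move_l(jig(.026,-.0195,.110),velocity=.1); snap("pB0"); st()
E
```

```text
False
at t 17.49 jig [ 29.2 284.2  44.6] F [ 0.5 -0.4  0.3] w 26.0
closed t 17.77 jig [ 29.3 284.4  44.7] F [ 0.  -0.5  4.7] w 9.4
up t 18.68 jig [ 28.3 284.  157. ] F [ 0.9 -0.7  0. ] w 9.2
over t 19.88 jig [ 26.2 -18.7 159.9] F [-0.4 -0.1 -1.2] w 9.7
 t 20.58 jig [ 26.5 -19.2 110.6] F [-0.2  0.  -0.5] w 9.7
```

View pics/pB0.png

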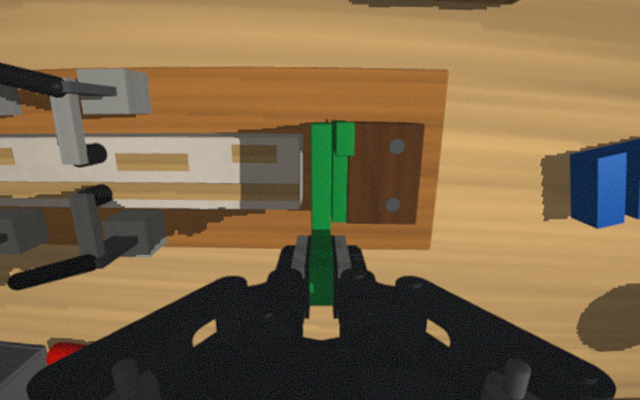

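```bash

python3 - <<'E'
from h import *
print(r.move_l(jig(.026,-.0195,.044),velocity=.04,until_force=6)); st("down")
p=r.sense()["position"]
r.move_l(p+[0,0,.001],velocity=.02)
p=r.sense()["position"]
print(r.move_l(p+YJ*.010,velocity=.02,until_force=6)); st("pushed"); snap("pB1")
E
```

```text
True
down t 21.91 jig [ 25.9 -19.7  50.7] F [ 0.1 -1.5  4.5] w 9.6
True
pushed t 22.48 jig [ 25.7 -16.5  51.4] F [ 0.8 -4.   0.4] w 9.7
```

View pics/pB1.png

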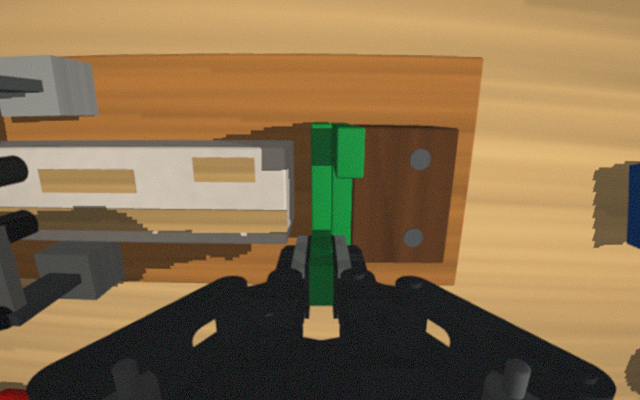

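```bash

python3 - <<'E'
from h import *
p=r.sense()["position"]
print(r.move_l(p-YJ*.0004+[0,0,-.003],velocity=.015,until_force=5)); st("down")
r.command_gripper(.026); st("open")
p=r.sense()["position"]
r.move_l(p+[0,0,.09],velocity=.12); r.move_l(jig(.0,-.027,.128),velocity=.2); st(); snap("pB2")
r.movep([.502,.285,.22],down(TR)); snap("w1")
for n,(a,b,c,d) in dict(pB2=(100,300,200,440),w1=(90,290,200,440)).items():
    im=cv2.imread(f"pics/{n}.png")[a:b,c:d]; cv2.imwrite(f"pics/{n}c.png",cv2.resize(im,None,fx=3,fy=3,interpolation=cv2.INTER_CUBIC))
E
```

```text
True
down t 22.74 jig [ 26.1 -16.8  50.5] F [-0.6  0.2  6.6] w 9.2
open t 23.05 jig [ 25.8 -16.8  49.9] F [0.3 0.3 0. ] w 26.4
 t 24.25 jig [ -1.2 -27.1 127. ] F [ 0.6  0.6 -0.1] w 26.0
```

View pics/pB2c.png

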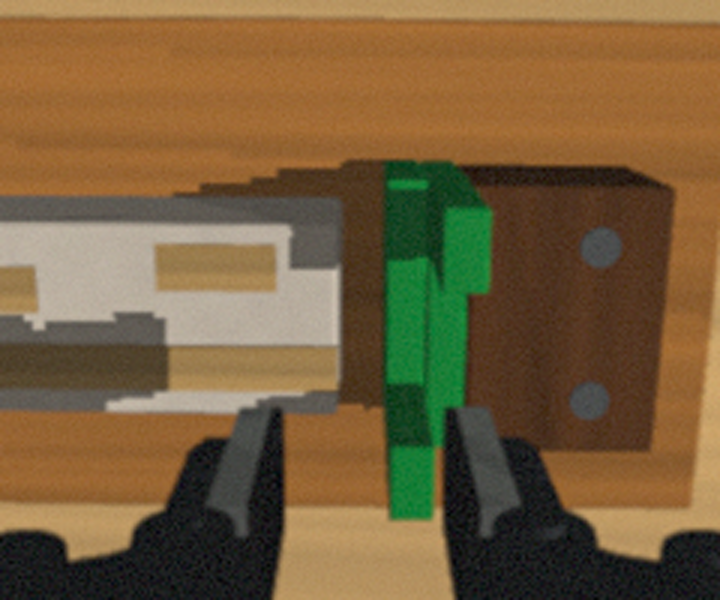

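View pics/w1c.png

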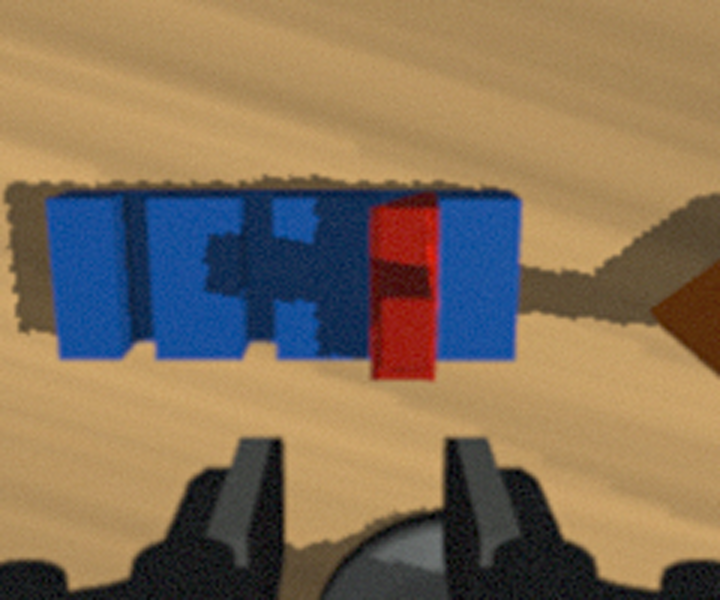

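```bash

python3 - <<'E'
from h import *
c=load("pB2"); P=np.array([(340,300),(387,300),(340,390),(388,380)],float)/3+[200,100]-1/3
X=onz(c,P,.057); 
for x in X: d=x-G; print("jig",(d@XJ*1e3).round(1),(d@YJ*1e3).round(1))
c=load("w1")
print(onz(c,np.array([(373,300),(435,298),(372,379),(434,378)],float)/3+[200,90]-1/3,.100).round(4))
E
```

```text
jig -6.6 -32.3
jig -6.6 -20.6
jig 17.1 -32.5
jig 14.4 -20.3
[[0.4978 0.2864 0.1   ]
 [0.4923 0.3034 0.1   ]
 [0.5208 0.2929 0.1   ]
 [0.5154 0.3103 0.1   ]]
```

```bash

python3 - <<'E'
from h import *
W=np.array([.5045,.2985,0])
r.command_gripper(.040)
r.movep(W+[0,0,.14],down(TR)); 
print(r.move_l(W+[0,0,.066],velocity=.1,until_force=15)); st("at")
r.command_gripper(0.0,squeeze=80); st("closed"); snap("w2")
r.move_l(W+[0,0,.19],velocity=.15); st("up"); snap("w3")
R=down(TJ)
# flat face at handle y + 11 ; B face at about -21.5 -> handle y=-21.5-11-1.5
r.movep(jig(0,-.035,.180),R); st("over")
r.move_l(jig(0,-.035,.125),velocity=.1); snap("w4"); st()
E
```

```text
False
at t 27.27 jig [ -7.9 328.   54.8] F [ 0.1 -0.2  1. ] w 40.0
closed t 27.61 jig [ -7.8 328.6  55.1] F [-1.8  1.8  5.7] w 15.1
up t 28.63 jig [ -8.9 327.4 177. ] F [ 0.4  0.1 -2. ] w 14.8
over t 30.04 jig [  0.2 -34.2 179.9] F [ 0.5  0.5 -0.8] w 15.0
 t 30.79 jig [  0.5 -34.9 125.6] F [ 0.6  1.  -0.5] w 15.2
```

View pics/w4.png

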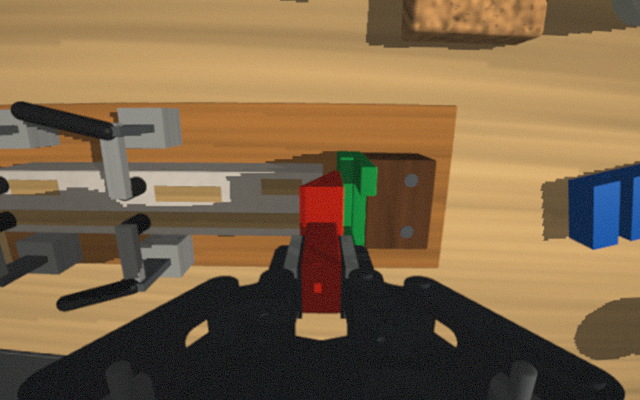

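View pics/w3.png

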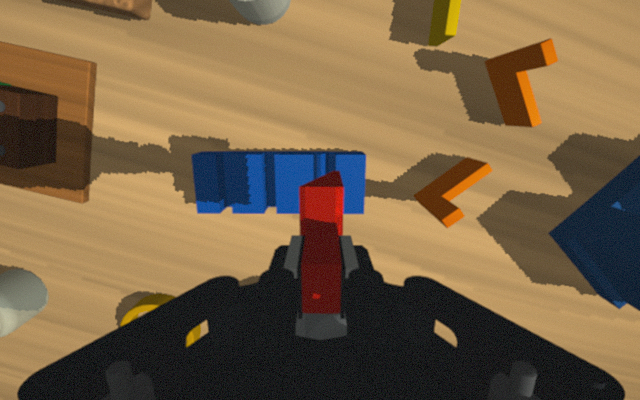

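```bash

python3 - <<'E'
from h import *
print(r.move_l(jig(0,-.035,.099),velocity=.03,until_force=6)); st("in")
p=r.sense()["position"]
print(r.move_l(p+YJ*.008,velocity=.015,until_force=5)); st("eased"); snap("w5")
E
```

```text
False
in t 31.81 jig [  0.1 -35.   99.1] F [ 0.   0.2 -1.8] w 15.1
True
eased t 32.12 jig [ -0.  -33.2  99. ] F [ 0.9 -3.1  0.4] w 14.7
```

View pics/w5.png

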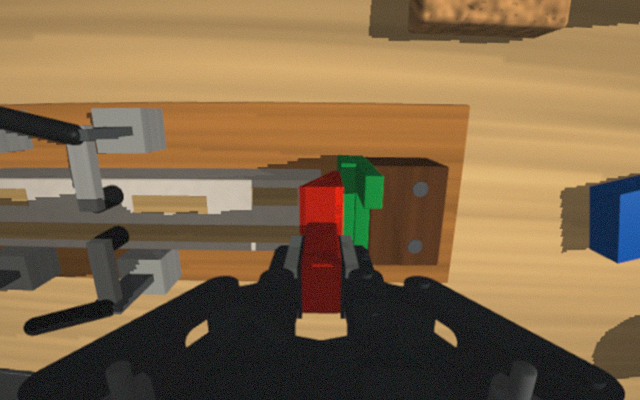

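Flat face touches the packers at y = −33.2, about where expected (−32.5). Press down now.

```bash

python3 - <<'E'
from h import *
p=r.sense()["position"]
print(r.move_l(p+[0,0,-.03],velocity=.02,until_force=12)); st("12N")
r.dwell(.2); s=st(); 
E
```

```text
True
12N t 33.0 jig [ -0.2 -33.1  84.2] F [-0.1  1.4  4. ] w 14.9
 t 33.2 jig [ -0.2 -33.1  84.1] F [0.1 3.2 3.1] w 15.0
```

```bash

python3 - <<'E'
from h import *
for k in range(3):
    p=r.sense()["position"]
    print(r.move_l(p+[0,0,-.012],velocity=.015,until_force=15)); st("press"); r.dwell(.3); s=st()
    if s["force"][2]>25: break
snap("w6")
E
```

```text
True
press t 33.48 jig [ -0.2 -33.1  84.1] F [-0.7  1.2  5.5] w 14.8
 t 33.77 jig [ -0.2 -33.1  84.1] F [-0.5  1.7  5.5] w 14.9
True
press t 34.05 jig [ -0.2 -33.1  84.1] F [-0.6  1.9  5.2] w 15.3
 t 34.35 jig [ -0.1 -33.1  84.1] F [-0.8  0.4  5.3] w 15.3
True
press t 34.62 jig [ -0.2 -33.   84. ] F [-0.9  0.9  4.6] w 15.4
 t 34.92 jig [ -0.2 -33.   84. ] F [-0.6  1.2  4.3] w 15.2
```

View pics/w6.png

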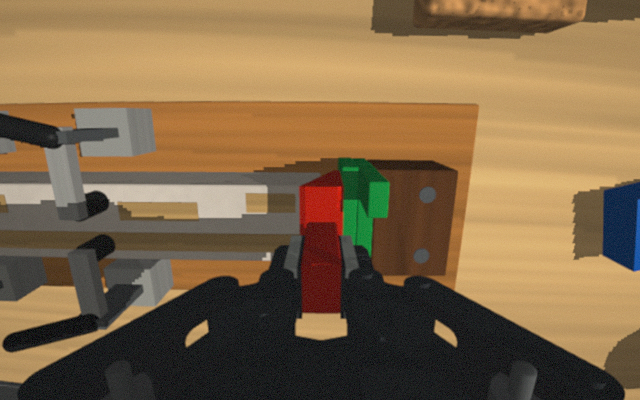

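```bash

python3 - <<'E'
from h import *
p=r.sense()["position"]
for k in range(1,11):
    r.move_l(p+[0,0,-.0006*k],velocity=.01); r.dwell(.15); s=st(k)
    if s["force"][2]>28: break
E
```

```text
1 t 35.38 jig [ -0.1 -33.1  84. ] F [-1.8  1.5  8.9] w 14.9
2 t 35.77 jig [ -0.1 -33.1  84. ] F [-3.6  1.2 16.1] w 15.1
3 t 36.17 jig [ -0.1 -33.1  83.9] F [-4.7  1.5 21.3] w 15.3
4 t 36.58 jig [  0.  -33.1  83.8] F [-6.9  2.5 25.9] w 14.8
5 t 36.98 jig [  0.1 -33.1  83.7] F [-7.3  2.9 31.1] w 15.3
```

```bash

python3 - <<'E'
from h import *
c=r.read_camera("scene"); im=c["image"]; cv2.imwrite("pics/fin.png",cv2.resize(im[170:310,120:330],None,fx=3.5,fy=3.5,interpolation=cv2.INTER_CUBIC))
r.dwell(.3); st()
cv2.imwrite("pics/fint.png",cv2.resize(r.read_camera("top")["image"][140:260,330:560],None,fx=3.4,fy=3.4,interpolation=cv2.INTER_CUBIC))
E
```

```text
t 37.33 jig [  0.1 -33.1  83.7] F [-7.5  3.1 31.9] w 14.9
```

View pics/fin.png

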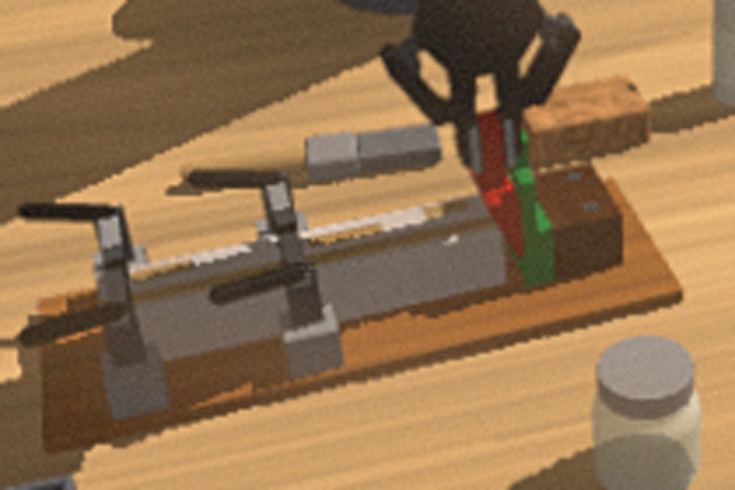

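```bash

python3 - <<'E'
from h import *
st(); r.close_job()
E
```

```text
t 37.38 jig [  0.1 -33.1  83.7] F [-8.5  2.1 31. ] w 14.9
the job is handed in; nothing more can be done
```

I stood both green packers on edge against the stop, pushed the wedge in thin edge first, and handed the job in at 37.4 s. I was still gripping the wedge and pressing it down. No verdict was reported.

- **Gap:** It measured about 33 mm, so one packer would have left about 23 mm and let the wedge drop to the board. Two packers left about 12–13 mm.
- **Packers:** Both came down onto the board by force, and the stop and then packer A gave contact when I pushed each one over. In the wrist picture after placing them, both stood upright side by side.
- **Wedge:** It is pressed down with about 31 N and does not move under it. I put its thin edge about 23 mm above the board, roughly 22 mm below the rail's top. That agrees with the wedge's taper and the measured gap, and the last scene picture shows the same.
- **Less certain:**
  - The contact force on each side was not measured directly. I infer that the wedge bears on both sides because the net sideways force was only 2–3 N under that press.
  - A sideways force of about 8 N along the stop's face built up on the tool while pressing.
  - The stop's face turned out to be about 1 mm off the position measured by camera.
  - I did not measure whether the rail moved, or whether anything else on the bench was disturbed. I saw no sign of either in the pictures.

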